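Unlatch the tool chest and hold its lid at the balance point

ROBOT

A 7-joint arm with a two-finger parallel gripper is mounted at the origin on the work surface. World frame = base frame: x ahead of the robot, y to its left, z up, the work surface at z = 0. Lengths are in m, angles in degrees, forces in N, time in s.
With the tool pointing down it reaches from about 0.4 to 0.925 m from the base axis. Payload 4.1 kg.
Tool frame: the origin (TCP) lies at the very end of the fingers, on their centre line; the grasp point (between the pads) lies 19 mm behind it (robot.tcp_to_grasp is the distance from the TCP to the grasp point, in m); z points along the fingers, y is the line along which they close (so a half turn about z gives the same grasp; the last joint's range is limited). The gripper opens to 85 mm and grips with 20 to 120 N. Pads are 22 mm wide; open, the fingers measure 114 mm over their backs; the gripper's body (76 mm by 85 mm) begins 54 mm behind the grasp point. The pads swing forward as they close: fully open they stand 13 mm farther back than shut.
Start: joints at [-70.588, 22.827, 2.584, 88.041, -1.071, 69.15, -2.905], TCP at [0.276, 0.589, 0.206] pointing down, gripper open.
Joint ranges: [-161.44, 161.44], [-28.35, 127.94], [-78.24, 83.42], [0, 140.83], [-78.03, 258.03], [13.02, 114.36], [-168.23, 168.23]. Speed limits (degrees/s): [147.25, 147.25, 180, 180, 180, 180, 180].

INTERFACE

Orientations are given as [roll, pitch, yaw] about the fixed x, y, z axes, in that order (R = Rz(yaw) Ry(pitch) Rx(roll)).
In Python, from bench import robot gives the robot as it stands.
- The arm moves only by the tool apply_moves, never from a script. Its argument "commands" is a list of rows, each an object of numbers: "tx", "ty", "tz": the shift along the tool's x, y, z normalised to -1 to 1, where 1 is 0.3 m; "rx", "ry", "rz": the turn, a rotation vector about the tool's x, y, z normalised to -1 to 1, where 1 is pi/2 rad; "gripper": the closure, from 0 (fully open) to 1 (shut). In form: [{"tx": .., "ty": .., "tz": .., "rx": .., "ry": .., "rz": .., "gripper": ..}, ...]. A call has 1 to 5 rows; each row shifts and turns the commanded pose from where the row before left it, along the tool's axes as they then stand; what a row does not reach is not made up. A row lasts 1/10 s, in which the tool goes at most 50 mm and 8.59 degrees, less where a joint would pass 70% of its speed; a pose out of reach is approached as far as the arm can. A call with a number of a shift or a turn outside -1 to 1 is refused whole. A call with a gripper value outside its range is refused whole. The fingers move at their own pace and stop on an object; "squeeze" is the grip in N (left out, the last holds). Time passes only in rows, so rows that do not move let the fingers close. It gives the time, the measured TCP pose, the force, the opening and the grip force at its end, in the units of the state.
- robot.get_state(): the state, without advancing time (a new reading comes with each control period).
- robot.grab_frame(name): name is "side" or "top" or "wrist"; returns a dict with "frame" (384x512x3 uint8, red, green, blue), "fx", "fy", "cx", "cy" (pixels), "world_from_camera" (4x4, takes a point from camera to world coordinates). Camera axes: x right, y down, z forward; pixel columns grow to the right and rows downward; lengths in m; the calibration is good to about 2 mm. A picture is of the moment at which its call begins. There is no depth.
- robot.job_done(): hands the job in; it is judged then, once.
The state is a dict: "t": time; "joint_pos": joint angles; "qvel": joint speeds; "joint_efforts": joint torques, N m; "eef_pos": TCP position; "orientation": TCP orientation; "ft_force": force on the tool from outside, world axes, zero at the start; "torque": the same for the moment, N m; "grip_width": finger opening in m; "grip_force": force on a finger pad.
Only numpy, scipy, OpenCV 4.12 (cv2) and the standard library are available. Lean on these libraries where they do the work, as an engineer would, in place of code of your own. Each camera call takes 0.05 s, during which the arm holds its last target. There are 200 camera calls.

TASK

A lid stay is about to be fitted to the wooden tool chest: unlatch the lid by pressing the black knob beside it down and turning it clockwise as far as it goes, then leave the knob up in its free position. Take the lid by its steel bar, swing it up to its balance point, where it would fall neither shut nor over backwards, and finish holding it there, still, in the gripper. Do not let the lid fall over backwards, and leave the other things on the bench where they are.

Things in the scene. Friction and masses are not known exactly. Their poses are not given: they have to be found in the camera images.
- chest: Wooden tool chest fixed to the bench, its box 155 mm (x) by 240 mm (y) by 85 mm high; origin under the centre of the box, x points from the front (the steel bar's side) to the hinge at the back, y to the left, z up. A 60 mm square wooden latch block, 95 mm high, is joined to its right side (centre at x = 0, y = -151 mm).
- hinge (a point): Middle of the hinge line: back top edge of the box, 77.5 mm behind the chest's centre, 85 mm above the bench; axes are the chest's.
- bar (a point): Middle of the round steel bar on the lid's front: in the lid's axes 200 mm from the hinge line along -x and 15 mm along z (201 mm from the hinge line in all), so 100 mm above the bench when shut and about 285 mm at the balance point. The bar can turn between the finger pads as the lid swings.
- knob_grip (a point): Middle of the black knob's grip: a bar 14 mm thick, 42 mm long, 32 mm high on a 44 mm round flange. On the knob's vertical axis (chest frame x = 0, y = -150 mm), 162 mm above the bench with the knob up, 9 mm below the grip's top, 23 mm above the flange. Its y axis runs along the grip bar; latched, that is the chest's y. A 44 mm steel tongue under the knob points to its +y, over the lid.
- latch_turn (a joint): Turn of knob and tongue, rad: 0 latched, grows clockwise seen from above to the stop at 1.22 (free, tongue clear of the lid, pointing backwards). An inner gate blocks the turn between about 0.1 and 1.12 unless the knob is held down; low friction.
- latch_press (a joint): How far the knob is pressed down, m: 0 up, 0.008 at the bottom stop; the spring takes 3.6 N to start and about 8.5 N at the bottom. The gate is passed from 0.005 down; let go at either end of the turn, the knob springs up again.
- spool: Bystander: spool of copper wire, 64 mm across, 50 mm high, standing beside the chest; origin under its centre.
- tin: Bystander: open aluminium tin, 66 mm across, 75 mm high, standing beside the chest; origin under its centre.
- driver: Bystander: screwdriver, 170 mm long, lying to the left of the chest, along its own x.
- lid_top (a point): Hollow wooden lid, 155 x 240 mm, 30 mm thick, 0.5 to 0.8 kg; shut, its top is 115 mm above the bench. This point: centre of its top face; shut, its axes are the chest's and the hinge line is 77.5 mm along +x and 30 mm down. A round steel bar 12 mm thick, 122 mm long, parallel to the hinge, stands 45 mm (centre) off its front edge on two 8 mm legs at y = +-55 mm.
- lid (a joint): Lid opening, rad: 0 shut, pi/2 upright, stop at 2.2. Hinge almost free of friction. The deep lid's centre of mass lies above the hinge line when shut, so its balance point comes before upright, at 1.37 rad (78 degrees): below that it falls shut, above it falls over backwards. The latch tongue, while over the lid, keeps it shut (about 0.02 rad of play).

How it is judged:
By the outcome, as a careful person would: the job done as asked, in the order asked, and still so for the second after the job is handed in, while the arm keeps its last pose, push and grip.
It also fails if it takes over 50 s, if anything falls off the work surface, if the arm or the gripper's body presses on something with over 40 N, if the wrist force passes 120 N, or if a joint passes its speed limit or range.

## Working session

There is one attempt and no reset: what is moved stays moved. The work goes in short steps, Python scripts to look and compute and a tool call to move; the robot and the scene stay as the last step left them, time stands still between calls to the robot, and variables do not carry over. Pictures are saved under pics/ and viewed, at most 10 in all, crops included, and the job is handed in when it is done.

Besides the shell and the picture viewer there is one more tool, called after "Request:" by a JSON object that holds its "api" and its "payload". apply_moves: Moves the arm, as the interface text tells. Scaled input: -1 to 1 covers 0.3 m each way for a shift and pi/2 rad each way for a turn. Its arguments: {"type":"object","properties":{"commands":{"type":"array"},"squeeze":{"type":"number"}},"required":["commands"]}

```bash
mkdir -p pics; ls; cat > h.py <<'E'
import numpy as np,cv2
from bench import robot
from scipy.spatial.transform import Rotation as R
def snap(n,f):
    d=robot.grab_frame(n);cv2.imwrite(f,d["frame"][:,:,::-1]);np.savez(f[:-4],**{k:v for k,v in d.items()});return d
def px(f,u,v,z):
    d=np.load(f[:-4]+'.npz');T=d["world_from_camera"]
    r=T[:3,:3]@np.array([(u-d["cx"])/d["fx"],(v-d["cy"])/d["fy"],1]);o=T[:3,3]
    return o+r*(z-o[2])/r[2]
def proj(f,P):
    d=np.load(f[:-4]+'.npz');T=np.linalg.inv(d["world_from_camera"]);P=np.atleast_2d(P)
    c=P@T[:3,:3].T+T[:3,3];return np.c_[c[:,0]/c[:,2]*d["fx"]+d["cx"],c[:,1]/c[:,2]*d["fy"]+d["cy"]]
E
python3 - <<'E'
from h import *
a=snap("top","pics/top.png");b=snap("side","pics/side.png")
for d in(a,b):print(np.round(d["world_from_camera"],3),d["fx"])
s=robot.get_state();print(s)
E
```

```text
pics
[[ 0.1   -0.972  0.214  0.327]
 [-0.995 -0.096  0.027  0.049]
 [-0.006 -0.216 -0.976  1.205]
 [ 0.     0.     0.     1.   ]] 406.61727230789785
[[ 0.985 -0.075  0.153  0.433]
 [-0.169 -0.541  0.824 -0.717]
 [ 0.021 -0.838 -0.546  0.651]
 [ 0.     0.     0.     1.   ]] 425.88976436701535
{'t': 0.1, 'joint_pos': array([-70.58668499,  22.86781239,   2.57982881,  88.10593763,
        -1.07182065,  69.15027782,  -2.90502591]), 'qvel': array([-0.04518927, -0.11967381, -0.05848426, -0.10021684, -0.04429764,
        0.03183732,  0.04509722]), 'joint_efforts': array([ 3.23503984e-03, -4.76267874e+01,  1.37034483e+00, -2.54950851e+01,
        1.21093556e-02,  5.05148404e-03,  1.31362637e-05]), 'eef_pos': array([0.27529672, 0.58815263, 0.20467361]), 'orientation': array([-1.79900319e+02,  6.34961193e-03,  1.54921092e+02]), 'ft_force': array([-0.36905482,  0.13287914,  0.26424626]), 'torque': array([ 0.04454946, -0.02889538,  0.05265173]), 'grip_force': 0.0, 'grip_width': 0.08521907620448375}
```

View pics/top.png

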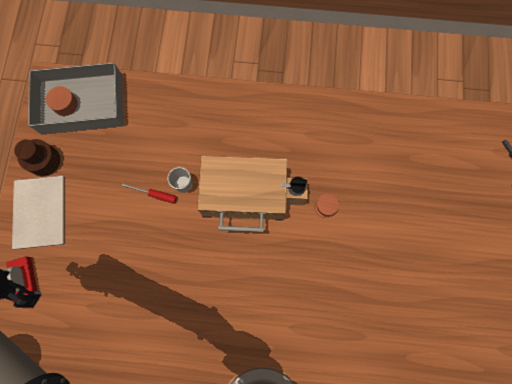

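View pics/side.png

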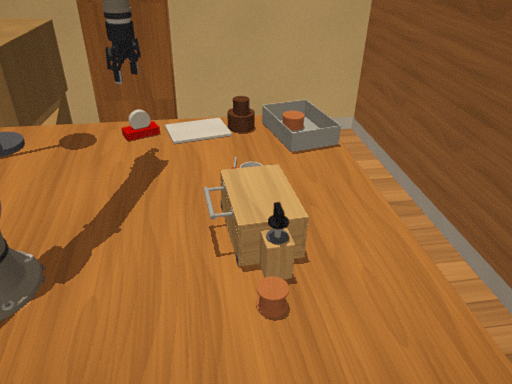

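The top view shows the chest at about (243,185), the bar at (243,229), the knob at (297,186), the tin at (179,180) and the spool at (327,205). I'll enlarge it to fit the pose.

```bash
python3 - <<'E'
import cv2,numpy as np
a=cv2.imread("pics/top.png")[145:245,185:345];b=cv2.imread("pics/side.png")[150:290,195:315]
a=cv2.resize(a,None,fx=5,fy=5,interpolation=cv2.INTER_CUBIC)
cv2.imwrite("pics/topc.png",a)
cv2.imwrite("pics/sidec.png",cv2.resize(b,None,fx=4,fy=4,interpolation=cv2.INTER_CUBIC))
E
```

```text
(no output)
```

View pics/topc.png

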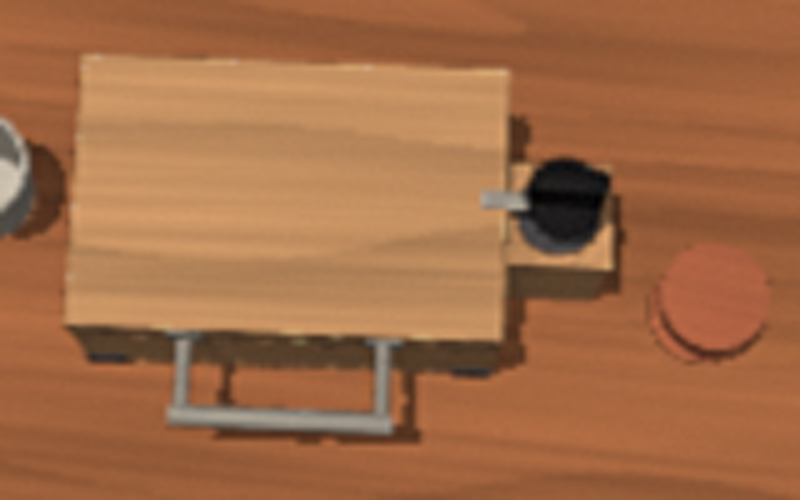

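View pics/sidec.png

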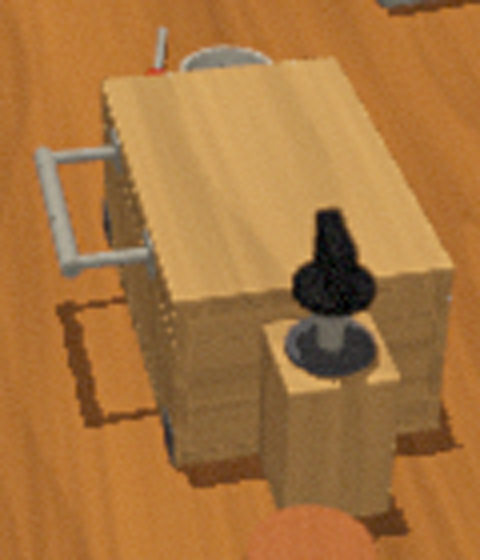

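The top crop gives the lid corners at (81,57), (508,70), (503,340) and (67,325), and the bar ends at (168,415) and (392,426). The side crop gives the same corners at (335,60), (452,268), (175,303) and (105,80). I'll fit the pose from both.

```bash
python3 - <<'E'
from h import *
from scipy.optimize import least_squares
# local pts: back-left, back-right, front-right, front-left of lid top; bar ends
L=np.array([[.0775,.12,.115],[.0775,-.12,.115],[-.0775,-.12,.115],[-.0775,.12,.115],[-.1225,.061,.1],[-.1225,-.061,.1]])
t=np.array([[81,57],[508,70],[503,340],[67,325],[168,415],[392,426]]);t=(t+.5)/5-.5+[185,145]
s=np.array([[335,60],[452,268],[175,303],[105,80],[42,153],[68,268]]);s=(s+.5)/4-.5+[195,150]
def W(p,l):
    c,q=np.cos(p[2]),np.sin(p[2]);return np.c_[p[0]+c*l[:,0]-q*l[:,1],p[1]+q*l[:,0]+c*l[:,1],l[:,2]]
ft=lambda p:proj("pics/top.png",W(p,L))-t
fs=lambda p:proj("pics/side.png",W(p,L))-s
for n,f in(("both",lambda p:np.r_[ft(p).ravel(),fs(p).ravel()]),("top",lambda p:ft(p).ravel()),("side",lambda p:fs(p).ravel())):
    r=least_squares(f,[.6,0,0]);print(n,np.round(r.x,4),np.degrees(r.x[2]),np.round(r.fun.reshape(-1,2),1).tolist())
    print(np.round(W(r.x,np.array([[0,-.15,.162],[-.1225,0,.1],[.0775,0,.085]])),4).tolist())
E
```

```text
both [0.5976 0.1126 0.0576] 3.3018174605143225 [[0.0, -0.3], [0.1, 0.3], [-0.3, 0.8], [-1.1, 0.3], [-0.3, 0.3], [-0.5, -0.1], [0.3, -0.3], [0.9, 0.4], [-0.4, 0.2], [-0.9, 0.2], [0.4, 0.9], [1.1, 1.0]]
[[0.6062, -0.0371, 0.162], [0.4753, 0.1055, 0.1], [0.675, 0.1171, 0.085]]
top [0.5983 0.1119 0.0639] 3.6598571263639474 [[0.1, -0.3], [0.2, -0.1], [0.1, 0.3], [-0.7, 0.3], [0.3, 0.2], [0.0, -0.4]]
[[0.6079, -0.0378, 0.162], [0.476, 0.1041, 0.1], [0.6756, 0.1169, 0.085]]
side [0.5973 0.1143 0.0519] 2.9735101692384287 [[0.4, -0.5], [0.3, 0.1], [-1.0, -0.3], [-0.8, -0.2], [0.4, 0.3], [0.7, 0.4]]
[[0.6051, -0.0355, 0.162], [0.475, 0.1079, 0.1], [0.6747, 0.1183, 0.085]]
```

The fits agree to about 1–2 mm. That puts the knob at (0.606,-0.037), the bar at (0.475,0.1055,0.1), and the chest yaw at 3.3°. I'll move above the knob.

Request:
{"api": "apply_moves", "payload": {"commands": [{"tx":-0.125,"ty":-0.095,"tz":-0.02,"gripper":0},{"tx":-0.125,"ty":-0.095,"tz":-0.02,"gripper":0},{"tx":-0.125,"ty":-0.095,"tz":-0.02,"gripper":0},{"tx":-0.125,"ty":-0.095,"tz":-0.02,"gripper":0},{"tx":-0.125,"ty":-0.095,"tz":-0.02,"gripper":0}]}}

```text
schema error: expected keys tx, ty, tz, rx, ry, rz, gripper
```

Request:
{"api": "apply_moves", "payload": {"commands": [{"tx":-0.125,"ty":-0.095,"tz":-0.02,"gripper":0},{"tx":-0.125,"ty":-0.095,"tz":-0.02,"gripper":0},{"tx":-0.125,"ty":-0.095,"gripper":0},{"tx":-0.125,"ty":-0.095,"gripper":0},{"tx":-0.125,"ty":-0.095,"gripper":0}]}}

```text
schema error: expected keys tx, ty, tz, rx, ry, rz, gripper
```

Request:
{"api": "apply_moves", "payload": {"commands": [{"tx":-0.125,"ty":-0.095,"gripper":0},{"tx":-0.125,"ty":-0.095,"gripper":0},{"tx":-0.125,"ty":-0.095,"gripper":0},{"tx":-0.125,"ty":-0.095,"gripper":0},{"tx":-0.125,"ty":-0.095,"gripper":0}]}}

```text
schema error: expected keys tx, ty, tz, rx, ry, rz, gripper
```

Request:
{"api": "apply_moves", "payload": {"commands": [{"rz":0.09,"gripper":0},{"rz":0.09,"gripper":0},{"rz":0.09,"gripper":0},{"rz":0.09,"gripper":0},{"rz":0.09,"gripper":0}]}}

```text
schema error: expected keys tx, ty, tz, rx, ry, rz, gripper
```

Request:
{"api": "apply_moves", "payload": {"commands": [{"rz":0.09,"gripper":0},{"rz":0.09,"gripper":0},{"rz":0.056,"gripper":0},{"gripper":0}]}}

```text
schema error: expected keys tx, ty, tz, rx, ry, rz, gripper
```

```bash
python3 - <<'E'
from h import *
s=robot.get_state();print(s["t"],s["eef_pos"],s["orientation"],s["joint_pos"])
d=snap("wrist","pics/w1.png");print(np.round(d["world_from_camera"],3))
E
```

```text
0.1 [0.27529672 0.58815263 0.20467361] [-1.79900319e+02  6.34961193e-03  1.54921092e+02] [-70.58668499  22.86781239   2.57982881  88.10593763  -1.07182065
  69.15027782  -2.90502591]
[[ 0.424  0.866  0.266  0.207]
 [ 0.906 -0.405 -0.127  0.621]
 [-0.002  0.295 -0.956  0.372]
 [ 0.     0.     0.     1.   ]]
```

View pics/w1.png

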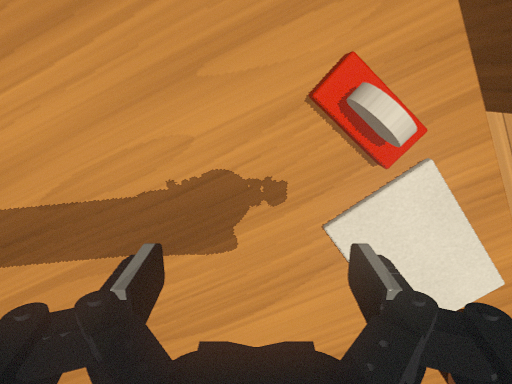

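The arm hasn't moved, because every row needs all seven keys; the wrist view shows only the open fingers over the bench. I'll check one call first.

Request:
{"api": "apply_moves", "payload": {"commands": [{"tx":-0.125,"ty":-0.095,"tz":-0.02,"rx":0,"ry":0,"rz":0,"gripper":0},{"tx":-0.125,"ty":-0.095,"tz":-0.02,"rx":0,"ry":0,"rz":0,"gripper":0},{"tx":-0.125,"ty":-0.095,"tz":-0.02,"rx":0,"ry":0,"rz":0,"gripper":0},{"tx":-0.125,"ty":-0.095,"tz":-0.02,"rx":0,"ry":0,"rz":0,"gripper":0},{"tx":-0.125,"ty":-0.095,"tz":-0.02,"rx":0,"ry":0,"rz":0,"gripper":0}]}}

```text
t: 0.65
eef_pos: [0.3855, 0.3782, 0.2357]
orientation: [-180.0, -0.0, 154.9]
ft_force: [1.1, 0.3, 0.0]
grip_width: 0.0851
grip_force: 0.0
```

Request:
{"api": "apply_moves", "payload": {"commands": [{"tx":-0.125,"ty":-0.095,"tz":-0.02,"rx":0,"ry":0,"rz":0,"gripper":0},{"tx":-0.125,"ty":-0.095,"tz":-0.02,"rx":0,"ry":0,"rz":0,"gripper":0},{"tx":-0.125,"ty":-0.095,"tz":0,"rx":0,"ry":0,"rz":0,"gripper":0},{"tx":-0.125,"ty":-0.095,"tz":0,"rx":0,"ry":0,"rz":0,"gripper":0},{"tx":-0.125,"ty":-0.095,"tz":0,"rx":0,"ry":0,"rz":0,"gripper":0}]}}

```text
t: 1.15
eef_pos: [0.4948, 0.1698, 0.2477]
orientation: [180.0, -0.0, 154.9]
ft_force: [0.5, 1.1, 0.2]
grip_width: 0.0854
grip_force: 0.0
```

Request:
{"api": "apply_moves", "payload": {"commands": [{"tx":-0.125,"ty":-0.095,"tz":0,"rx":0,"ry":0,"rz":0,"gripper":0},{"tx":-0.125,"ty":-0.095,"tz":0,"rx":0,"ry":0,"rz":0,"gripper":0},{"tx":-0.125,"ty":-0.095,"tz":0,"rx":0,"ry":0,"rz":0,"gripper":0},{"tx":-0.125,"ty":-0.095,"tz":0,"rx":0,"ry":0,"rz":0,"gripper":0},{"tx":-0.125,"ty":-0.095,"tz":0,"rx":0,"ry":0,"rz":0,"gripper":0}]}}

```text
t: 1.65
eef_pos: [0.6042, -0.0384, 0.2474]
orientation: [180.0, -0.0, 154.9]
ft_force: [0.2, 0.6, 0.2]
grip_width: 0.0856
grip_force: 0.0
```

Request:
{"api": "apply_moves", "payload": {"commands": [{"tx":0,"ty":0,"tz":0,"rx":0,"ry":0,"rz":0.09,"gripper":0},{"tx":0,"ty":0,"tz":0,"rx":0,"ry":0,"rz":0.09,"gripper":0},{"tx":0,"ty":0,"tz":0,"rx":0,"ry":0,"rz":0.09,"gripper":0},{"tx":0,"ty":0,"tz":0,"rx":0,"ry":0,"rz":0.09,"gripper":0},{"tx":0,"ty":0,"tz":0,"rx":0,"ry":0,"rz":0.09,"gripper":0}]}}

```text
t: 2.15
eef_pos: [0.6035, -0.0368, 0.2472]
orientation: [-180.0, -0.0, 114.1]
ft_force: [0.6, 0.1, 0.3]
grip_width: 0.085
grip_force: 0.0
```

Request:
{"api": "apply_moves", "payload": {"commands": [{"tx":0,"ty":0,"tz":0,"rx":0,"ry":0,"rz":0.09,"gripper":0},{"tx":0,"ty":0,"tz":0,"rx":0,"ry":0,"rz":0.09,"gripper":0},{"tx":0,"ty":0,"tz":0,"rx":0,"ry":0,"rz":0.055,"gripper":0},{"tx":0,"ty":0,"tz":0,"rx":0,"ry":0,"rz":0,"gripper":0}]}}

```text
t: 2.55
eef_pos: [0.6035, -0.0367, 0.2472]
orientation: [-180.0, 0.0, 93.3]
ft_force: [0.2, 0.1, 0.4]
grip_width: 0.0853
grip_force: 0.0
```

```bash
python3 - <<'E'
from h import *
s=robot.get_state();print(s["t"],s["eef_pos"],s["orientation"],s["joint_pos"])
snap("wrist","pics/w2.png")
c=np.array([.606,-.037]);u=np.array([-np.sin(.0576),np.cos(.0576)])
for e in(-.021,.021):print(proj("pics/w2.png",np.r_[c+u*e,.171]))
E
```

```text
2.55 [ 0.60354233 -0.03673036  0.24719605] [-1.79953726e+02  7.67122769e-03  9.32924263e+01] [-29.35559942  19.80482441  37.72444511  92.07084375 -12.53992937
  72.47647995  13.82535206]
[[258.95074514 212.25224711]]
[[259.09151376 162.53167278]]
```

View pics/w2.png

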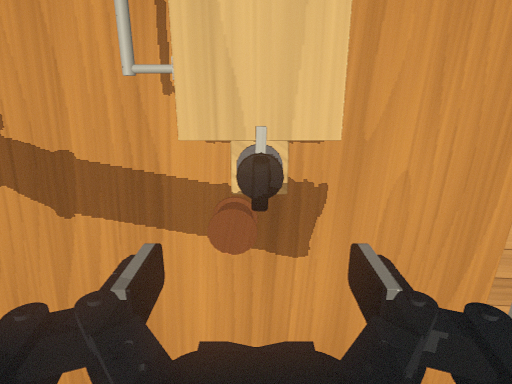

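The grip bar is seen at columns 259–261, where 259 was predicted, with its tip near row 210, so the pose is good. I'll go down with the pads around the grip and close.

Request:
{"api": "apply_moves", "payload": {"commands": [{"tx":0,"ty":0.009,"tz":0.1,"rx":0,"ry":0,"rz":0,"gripper":0},{"tx":0,"ty":0,"tz":0.1,"rx":0,"ry":0,"rz":0,"gripper":0},{"tx":0,"ty":0,"tz":0.08,"rx":0,"ry":0,"rz":0,"gripper":0},{"tx":0,"ty":0,"tz":0.05,"rx":0,"ry":0,"rz":0,"gripper":0},{"tx":0,"ty":0,"tz":0,"rx":0,"ry":0,"rz":0,"gripper":0}]}}

```text
t: 3.1
eef_pos: [0.6049, -0.0364, 0.1465]
orientation: [-179.8, -0.0, 93.3]
ft_force: [-0.7, 0.6, -0.1]
grip_width: 0.0857
grip_force: 0.0
```

Request:
{"api": "apply_moves", "payload": {"commands": [{"tx":0,"ty":0,"tz":0,"rx":0,"ry":0,"rz":0,"gripper":1},{"tx":0,"ty":0,"tz":0,"rx":0,"ry":0,"rz":0,"gripper":1},{"tx":0,"ty":0,"tz":0,"rx":0,"ry":0,"rz":0,"gripper":1},{"tx":0,"ty":0,"tz":0,"rx":0,"ry":0,"rz":0,"gripper":1},{"tx":0,"ty":0,"tz":0,"rx":0,"ry":0,"rz":0,"gripper":1}], "squeeze": 50}}

```text
t: 3.6
eef_pos: [0.6068, -0.0367, 0.1491]
orientation: [179.9, -0.0, 93.3]
ft_force: [-0.1, 0.2, -0.5]
grip_width: 0.0125
grip_force: 0.0
```

Request:
{"api": "apply_moves", "payload": {"commands": [{"tx":0,"ty":0,"tz":0,"rx":0,"ry":0,"rz":0,"gripper":1},{"tx":0,"ty":0,"tz":0,"rx":0,"ry":0,"rz":0,"gripper":1},{"tx":0,"ty":0,"tz":0,"rx":0,"ry":0,"rz":0,"gripper":1},{"tx":0,"ty":0,"tz":0,"rx":0,"ry":0,"rz":0,"gripper":1},{"tx":0,"ty":0,"tz":0,"rx":0,"ry":0,"rz":0,"gripper":1}]}}

```text
t: 4.1
eef_pos: [0.6065, -0.0367, 0.1485]
orientation: [-180.0, -0.0, 93.3]
ft_force: [0.3, -0.8, 0.9]
grip_width: -0.0003
grip_force: 0.0
```

The fingers closed to 0, so there is nothing in them. I'll look.

```bash
python3 - <<'E'
from h import *
w=snap("wrist","pics/w3.png")["frame"];s=snap("side","pics/s3.png")["frame"]
b=cv2.resize(s[150:290,195:335],(384,384),interpolation=cv2.INTER_CUBIC)
cv2.imwrite("pics/c3.png",np.hstack([cv2.resize(w,(400,300)),cv2.resize(s[150:290,195:335],(300,300),interpolation=cv2.INTER_CUBIC)])[:,:,::-1])
E
```

```text
(no output)
```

View pics/c3.png

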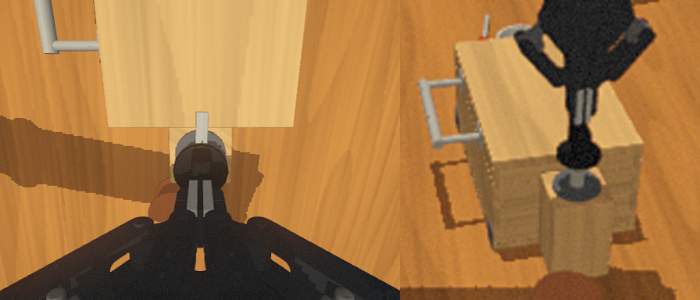

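```bash
python3 - <<'E'
from h import *
for i in range(2):
    s=robot.get_state();print(s["t"],s["grip_width"],s["grip_force"],s["eef_pos"],s["ft_force"]);
w=cv2.imread("pics/w3.png")[150:320,190:330];s=cv2.imread("pics/s3.png")[170:240,250:300]
s=cv2.resize(s,(400,560),interpolation=cv2.INTER_CUBIC)
cv2.imwrite("pics/c4.png",np.hstack([cv2.resize(w,(400,560),interpolation=cv2.INTER_CUBIC),np.clip(s.astype(float)*1.5,0,255).astype(np.uint8)]))
E
```

```text
4.2 8.819907196678281e-05 0.0 [ 0.60649811 -0.03671623  0.1485831 ] [ 0.66356378  0.9714503  -0.48035228]
4.2 8.819907196678281e-05 0.0 [ 0.60649811 -0.03671623  0.1485831 ] [ 0.66356378  0.9714503  -0.48035228]
```

View pics/c4.png

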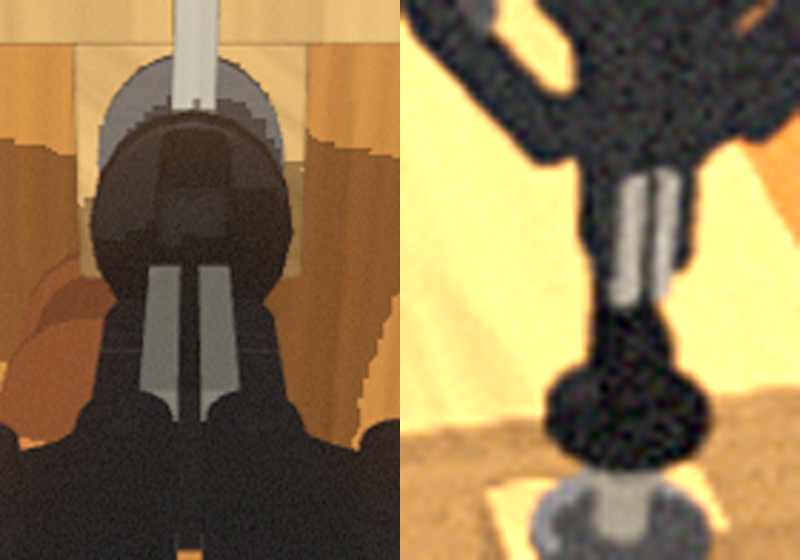

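The pads are shut and look to be at or above the grip's top. I'll check by projection.

```bash
python3 - <<'E'
from h import *
for f in("pics/w3.png","pics/s3.png","pics/w2.png"):
    print(f)
    for n,P in dict(tcp=[.6065,-.0367,.1485],gtopF=[.607,-.058,.171],gtopB=[.605,-.016,.171],flangeR=[.606,-.059,.139],flangeL=[.606,-.015,.139],blockfr=[.577,-.068,.095],tongue=[.6036,.007,.12]).items():print(n,np.round(proj(f,P)[0],1))
print(np.round(np.load("pics/w3.npz")["world_from_camera"],3))
# fingertip from both views
E
```

```text
pics/w3.png
tcp [255.9 226.4]
gtopF [254.6 281. ]
gtopB [255.3 206.5]
flangeR [253.1 252.8]
flangeL [257.2 185.7]
blockfr [215.2 233.1]
tongue [255.3 142.8]
pics/s3.png
tcp [278.5 216.4]
gtopF [281.6 213.3]
gtopB [276.2 201.6]
flangeR [280.4 226.8]
flangeL [275.8 214.1]
blockfr [266.2 248.1]
tongue [272.2 215.5]
pics/w2.png
tcp [259.4 180.1]
gtopF [258.7 212.3]
gtopB [259.4 162.5]
flangeR [257.3 200.4]
flangeL [260.2 153.5]
blockfr [229.5 193. ]
tongue [258.8 125.8]
[[ 0.998  0.055  0.016  0.602]
 [ 0.057 -0.954 -0.295  0.039]
 [-0.001  0.295 -0.955  0.316]
 [ 0.     0.     0.     1.   ]]
```

```bash
python3 - <<'E'
from h import *
def tri(obs):
    A=np.zeros((3,3));b=np.zeros(3);L=[]
    for f,u,v in obs:
        o=px(f,u,v,.1);p=px(f,u,v,.2);r=(p-o)/np.linalg.norm(p-o);M=np.eye(3)-np.outer(r,r);A+=M;b+=M@o;L.append((M,o))
    x=np.linalg.solve(A,b);print(np.round(x,4),[round(float(np.linalg.norm(M@(x-o))),4) for M,o in L])
tri([("pics/w3.png",256.5,230),("pics/s3.png",280.5,207.5)])
# knob grip top +y end: initial side crop (328,209) ; -y end top w2 (260,209)
print(px("pics/side.png",277,202,.171),px("pics/w2.png",260,210,.171),px("pics/w2.png",260,198,.139))
top=snap("top","pics/t3.png")
w=cv2.imread("pics/w3.png")[130:330,180:340];
g=lambda im,k:np.clip(255*(im/255.)**k,0,255).astype(np.uint8)
t=cv2.imread("pics/t3.png")[160:220,270:330]
s=cv2.imread("pics/s3.png")[160:240,240:320]
cv2.imwrite("pics/c5.png",np.hstack([cv2.resize(g(w,.4),(400,500),interpolation=cv2.INTER_CUBIC),cv2.resize(g(s,.4),(400,500),interpolation=cv2.INTER_CUBIC)]))
E
```

```text
[ 0.6086 -0.0313  0.1662] [0.0022, 0.0022]
[ 0.60634966 -0.01784757  0.171     ] [ 0.60795288 -0.05592609  0.171     ] [ 0.60834927 -0.05651701  0.139     ]
```

View pics/c5.png

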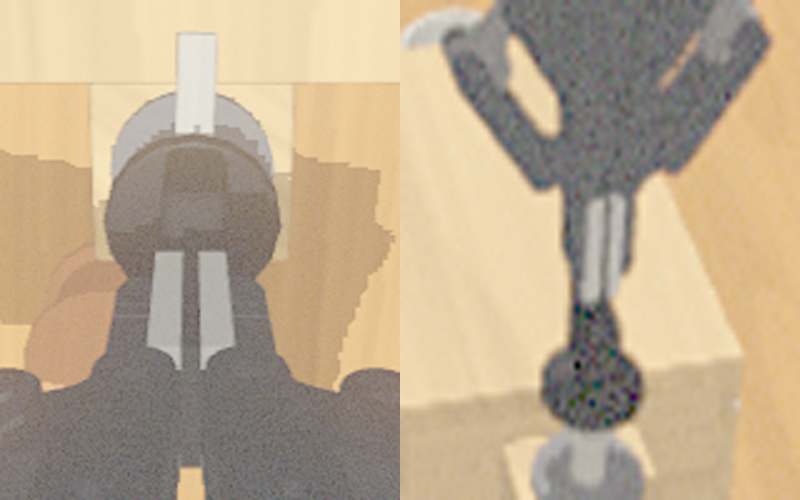

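The brightened view shows the shut pads ending just above the grip's top face, so the fingertips sit well above the reported TCP. I'll estimate that offset from the wrist pictures.

```bash
python3 - <<'E'
from h import *
print(robot.tcp_to_grasp)
d=np.load("pics/w3.npz");print(d["fx"],d["cx"],d["cy"])
for o in(0,.01,.02,.025,.03):
  print(o,"shut front edge",proj("pics/w3.png",[.6067,-.0257,.1485+o])[0].round(1),"side",proj("pics/s3.png",[.606,-.0477,.1485+o])[0].round(1))
for o in(0,.013,.025,.035,.045):
  print(o,"open",proj("pics/w2.png",[[.6035-.0425,-.0257,.2472+o],[.6035+.0425,-.0257,.2472+o]]).round(1).tolist())
E
```

```text
0.0187
316.63101958164924 255.84210425034115 187.35651982272833
0 shut front edge [257.4 208.7] side [279.4 219.6]
0.01 shut front edge [257.5 215.4] side [279.7 215.5]
0.02 shut front edge [257.6 222.9] side [279.9 211.4]
0.025 shut front edge [257.6 226.9] side [280.1 209.3]
0.03 shut front edge [257.7 231.3] side [280.2 207.2]
0 open [[181.7, 204.6], [331.6, 212.8]]
0.013 open [[176.2, 213.2], [337.1, 221.9]]
0.025 open [[170.3, 222.4], [343.1, 231.6]]
0.035 open [[164.6, 231.2], [348.7, 240.9]]
0.045 open [[158.1, 241.1], [355.2, 251.4]]
```

Both views agree that the real fingertips are about 29 mm short of the reported TCP, and about 42 mm short when open. I'll open, go down 31 mm more and close.

Request:
{"api": "apply_moves", "payload": {"commands": [{"tx":0,"ty":0,"tz":0,"rx":0,"ry":0,"rz":0,"gripper":0},{"tx":0,"ty":0,"tz":0,"rx":0,"ry":0,"rz":0,"gripper":0},{"tx":0,"ty":0,"tz":0,"rx":0,"ry":0,"rz":0,"gripper":0},{"tx":0,"ty":0,"tz":0,"rx":0,"ry":0,"rz":0,"gripper":0},{"tx":0,"ty":0,"tz":0,"rx":0,"ry":0,"rz":0,"gripper":0}]}}

```text
t: 4.75
eef_pos: [0.6065, -0.0367, 0.1486]
orientation: [180.0, -0.0, 93.3]
ft_force: [0.0, -0.8, 0.4]
grip_width: 0.0725
grip_force: 0.0
```

Request:
{"api": "apply_moves", "payload": {"commands": [{"tx":0,"ty":0,"tz":0.04,"rx":0,"ry":0,"rz":0,"gripper":0},{"tx":0,"ty":0,"tz":0.03,"rx":0,"ry":0,"rz":0,"gripper":0},{"tx":0,"ty":0,"tz":0.03,"rx":0,"ry":0,"rz":0,"gripper":0},{"tx":0,"ty":0,"tz":0,"rx":0,"ry":0,"rz":0,"gripper":0},{"tx":0,"ty":0,"tz":0,"rx":0,"ry":0,"rz":0,"gripper":0.5}]}}

```text
t: 5.25
eef_pos: [0.6063, -0.0367, 0.1181]
orientation: [-180.0, 0.0, 93.3]
ft_force: [0.0, 0.6, 0.3]
grip_width: 0.0733
grip_force: 0.0
```

Request:
{"api": "apply_moves", "payload": {"commands": [{"tx":0,"ty":0,"tz":0,"rx":0,"ry":0,"rz":0,"gripper":1},{"tx":0,"ty":0,"tz":0,"rx":0,"ry":0,"rz":0,"gripper":1},{"tx":0,"ty":0,"tz":0,"rx":0,"ry":0,"rz":0,"gripper":1},{"tx":0,"ty":0,"tz":0,"rx":0,"ry":0,"rz":0,"gripper":1},{"tx":0,"ty":0,"tz":0,"rx":0,"ry":0,"rz":0,"gripper":1}]}}

```text
t: 5.75
eef_pos: [0.607, -0.0369, 0.1191]
orientation: [179.9, 0.0, 93.3]
ft_force: [-0.1, -0.0, 1.1]
grip_width: 0.0131
grip_force: 51.1
```

Request:
{"api": "apply_moves", "payload": {"commands": [{"tx":0,"ty":0,"tz":0,"rx":0,"ry":0,"rz":0,"gripper":1},{"tx":0,"ty":0,"tz":0,"rx":0,"ry":0,"rz":0,"gripper":1},{"tx":0,"ty":0,"tz":0,"rx":0,"ry":0,"rz":0,"gripper":1}]}}

```text
t: 6.05
eef_pos: [0.6069, -0.0369, 0.119]
orientation: [179.9, 0.0, 93.3]
ft_force: [0.4, -0.4, 3.2]
grip_width: 0.0132
grip_force: 51.3
```

The grip is held at 13 mm and 51 N. I'll press 7 mm.

Request:
{"api": "apply_moves", "payload": {"commands": [{"tx":0,"ty":0,"tz":0.012,"rx":0,"ry":0,"rz":0,"gripper":1},{"tx":0,"ty":0,"tz":0.012,"rx":0,"ry":0,"rz":0,"gripper":1},{"tx":0,"ty":0,"tz":0,"rx":0,"ry":0,"rz":0,"gripper":1},{"tx":0,"ty":0,"tz":0,"rx":0,"ry":0,"rz":0,"gripper":1}]}}

```text
t: 6.45
eef_pos: [0.607, -0.0369, 0.112]
orientation: [179.9, -0.0, 93.3]
ft_force: [-1.4, -0.3, 6.7]
grip_width: 0.0127
grip_force: 52.0
```

Request:
{"api": "apply_moves", "payload": {"commands": [{"tx":0,"ty":0,"tz":0.005,"rx":0,"ry":0,"rz":0,"gripper":1},{"tx":0,"ty":0,"tz":0,"rx":0,"ry":0,"rz":0.06,"gripper":1},{"tx":0,"ty":0,"tz":0,"rx":0,"ry":0,"rz":0.06,"gripper":1},{"tx":0,"ty":0,"tz":0,"rx":0,"ry":0,"rz":0.06,"gripper":1},{"tx":0,"ty":0,"tz":0,"rx":0,"ry":0,"rz":0.06,"gripper":1}]}}

```text
t: 6.95
eef_pos: [0.6071, -0.0369, 0.111]
orientation: [179.9, -0.0, 71.4]
ft_force: [-1.9, 0.0, 9.0]
grip_width: 0.0132
grip_force: 52.2
```

```bash
python3 - <<'E'
from h import *
s=robot.get_state();print(s["ft_force"],s["torque"],s["orientation"],s["joint_pos"],s["eef_pos"])
E
```

```text
[-1.88954688  0.01589484  9.04599571] [-0.08380407  0.31138243  0.01797842] [ 1.79935875e+02 -4.94954618e-02  7.14487493e+01] [-29.99864228  28.60380196  39.76432339 100.71187405 -21.14106427
  58.28171196  -0.93165909] [ 0.60711137 -0.03687473  0.11096334]
```

Past 0.1 rad with almost no moment, so the gate is cleared. I'll continue to the stop at yaw 23.4°.

Request:
{"api": "apply_moves", "payload": {"commands": [{"tx":0,"ty":0,"tz":0,"rx":0,"ry":0,"rz":0.08,"gripper":1},{"tx":0,"ty":0,"tz":0,"rx":0,"ry":0,"rz":0.08,"gripper":1},{"tx":0,"ty":0,"tz":0,"rx":0,"ry":0,"rz":0.08,"gripper":1},{"tx":0,"ty":0,"tz":0,"rx":0,"ry":0,"rz":0.08,"gripper":1},{"tx":0,"ty":0,"tz":0,"rx":0,"ry":0,"rz":0.08,"gripper":1}]}}

```text
t: 7.45
eef_pos: [0.6073, -0.037, 0.111]
orientation: [179.9, -0.1, 35.4]
ft_force: [-0.2, -0.6, 7.4]
grip_width: 0.0132
grip_force: 52.1
```

Request:
{"api": "apply_moves", "payload": {"commands": [{"tx":0,"ty":0,"tz":0,"rx":0,"ry":0,"rz":0.06,"gripper":1},{"tx":0,"ty":0,"tz":0,"rx":0,"ry":0,"rz":0.06,"gripper":1},{"tx":0,"ty":0,"tz":0,"rx":0,"ry":0,"rz":0.03,"gripper":1},{"tx":0,"ty":0,"tz":0,"rx":0,"ry":0,"rz":0,"gripper":1}]}}

```text
t: 7.85
eef_pos: [0.6073, -0.0371, 0.111]
orientation: [179.9, -0.0, 22.3]
ft_force: [-1.3, 0.3, 8.8]
grip_width: 0.0131
grip_force: 52.5
```

```bash
python3 - <<'E'
from h import *
s=robot.get_state();print(s["ft_force"],s["torque"],s["orientation"],s["joint_pos"],s["eef_pos"])
E
```

```text
[-1.30739793  0.27688209  8.82360401] [-0.05172208  0.2962398   0.57915938] [ 1.79919436e+02 -4.79933715e-02  2.22725238e+01] [-37.60329405  33.06992182  51.8639514  100.86111422 -29.44770028
  60.64454373 -43.03362972] [ 0.60729443 -0.03709992  0.1109617 ]
```

The z moment rose to 0.58 Nm, so it is at the stop. I'll let the knob up, open and lift.

Request:
{"api": "apply_moves", "payload": {"commands": [{"tx":0,"ty":0,"tz":-0.014,"rx":0,"ry":0,"rz":0,"gripper":1},{"tx":0,"ty":0,"tz":-0.013,"rx":0,"ry":0,"rz":0,"gripper":1},{"tx":0,"ty":0,"tz":0,"rx":0,"ry":0,"rz":0,"gripper":1},{"tx":0,"ty":0,"tz":0,"rx":0,"ry":0,"rz":0,"gripper":0.5},{"tx":0,"ty":0,"tz":0,"rx":0,"ry":0,"rz":0,"gripper":0.5}]}}

```text
t: 8.35
eef_pos: [0.6054, -0.0362, 0.1169]
orientation: [-179.9, 0.1, 22.1]
ft_force: [-0.5, 0.3, -0.2]
grip_width: 0.0413
grip_force: 0.0
```

Request:
{"api": "apply_moves", "payload": {"commands": [{"tx":0,"ty":0,"tz":0,"rx":0,"ry":0,"rz":0,"gripper":0.5},{"tx":0,"ty":0,"tz":0,"rx":0,"ry":0,"rz":0,"gripper":0.5},{"tx":0,"ty":0,"tz":-0.1,"rx":0,"ry":0,"rz":0,"gripper":0.5},{"tx":0,"ty":0,"tz":-0.14,"rx":0,"ry":0,"rz":0,"gripper":0.5},{"tx":0,"ty":0,"tz":-0.14,"rx":0,"ry":0,"rz":0,"gripper":0.5}]}}

```text
t: 8.85
eef_pos: [0.6057, -0.0366, 0.2326]
orientation: [-180.0, 0.1, 22.1]
ft_force: [0.5, -0.7, -0.3]
grip_width: 0.0428
grip_force: 0.0
```

```bash
python3 - <<'E'
from h import *
s=robot.get_state();print(s["ft_force"],s["grip_width"],s["orientation"],s["eef_pos"])
a=snap("side","pics/s4.png")["frame"][140:290,190:330];b=snap("top","pics/t4.png")["frame"][150:240,190:330]
cv2.imwrite("pics/c6.png",np.hstack([cv2.resize(a,(400,430),interpolation=cv2.INTER_CUBIC),cv2.resize(b,(400,430),interpolation=cv2.INTER_CUBIC)])[:,:,::-1])
E
```

```text
[ 0.52230002 -0.72435599 -0.3493292 ] 0.042836759207132404 [-1.79964031e+02  1.00919061e-01  2.21357496e+01] [ 0.60574605 -0.03664872  0.23259411]
```

View pics/c6.png

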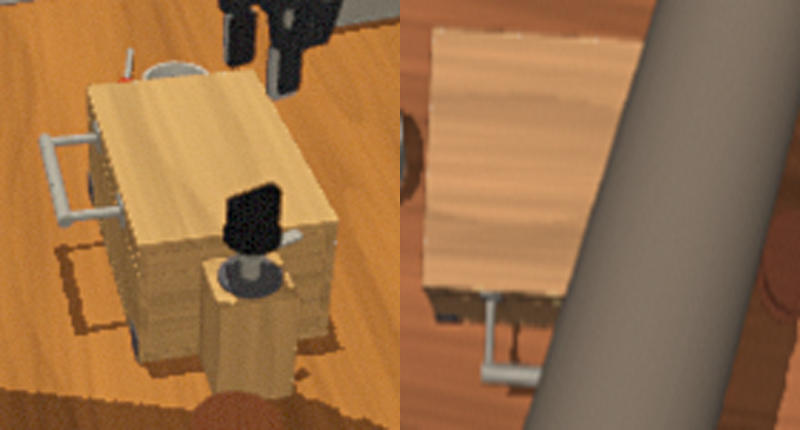

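Confirmed: the tongue now points backwards, clear of the lid, and the knob is up. That was the last picture I may view, so from here I go by numbers. Next I turn back and move over the bar.

Request:
{"api": "apply_moves", "payload": {"commands": [{"tx":0,"ty":0,"tz":0,"rx":0,"ry":0,"rz":-0.088,"gripper":0.6},{"tx":0,"ty":0,"tz":0,"rx":0,"ry":0,"rz":-0.088,"gripper":0.6},{"tx":0,"ty":0,"tz":0,"rx":0,"ry":0,"rz":-0.088,"gripper":0.6},{"tx":0,"ty":0,"tz":0,"rx":0,"ry":0,"rz":-0.088,"gripper":0.6},{"tx":0,"ty":0,"tz":0,"rx":0,"ry":0,"rz":-0.088,"gripper":0.6}]}}

```text
t: 9.45
eef_pos: [0.606, -0.0366, 0.2311]
orientation: [-179.9, 0.0, 62.1]
ft_force: [0.5, -0.4, -0.7]
grip_width: 0.0343
grip_force: 0.0
```

Request:
{"api": "apply_moves", "payload": {"commands": [{"tx":0,"ty":0,"tz":0,"rx":0,"ry":0,"rz":-0.088,"gripper":0.6},{"tx":0,"ty":0,"tz":0,"rx":0,"ry":0,"rz":-0.088,"gripper":0.6},{"tx":0,"ty":0,"tz":0,"rx":0,"ry":0,"rz":-0.088,"gripper":0.6},{"tx":0,"ty":0,"tz":0,"rx":0,"ry":0,"rz":-0.087,"gripper":0.6},{"tx":0,"ty":0,"tz":0,"rx":0,"ry":0,"rz":0,"gripper":0.6}]}}

```text
t: 9.95
eef_pos: [0.606, -0.0367, 0.2313]
orientation: [-179.9, -0.0, 93.3]
ft_force: [0.3, -0.9, 0.0]
grip_width: 0.0343
grip_force: 0.0
```

Request:
{"api": "apply_moves", "payload": {"commands": [{"tx":0.1,"ty":-0.082,"tz":0,"rx":0,"ry":0,"rz":0,"gripper":0.6},{"tx":0.1,"ty":-0.082,"tz":0,"rx":0,"ry":0,"rz":0,"gripper":0.6},{"tx":0.1,"ty":-0.082,"tz":0,"rx":0,"ry":0,"rz":0,"gripper":0.6},{"tx":0.1,"ty":-0.082,"tz":0,"rx":0,"ry":0,"rz":0,"gripper":0.6},{"tx":0.1,"ty":-0.082,"tz":0,"rx":0,"ry":0,"rz":0,"gripper":0.6}]}}

```text
t: 10.45
eef_pos: [0.4734, 0.1067, 0.2315]
orientation: [-180.0, -0.0, 93.1]
ft_force: [1.2, 0.0, 0.3]
grip_width: 0.0337
grip_force: 0.0
```

Request:
{"api": "apply_moves", "payload": {"commands": [{"tx":0,"ty":0,"tz":0,"rx":0,"ry":0,"rz":0,"gripper":0.6},{"tx":0,"ty":0,"tz":0,"rx":0,"ry":0,"rz":0,"gripper":0.6}]}}

```text
t: 10.65
eef_pos: [0.4745, 0.1063, 0.2318]
orientation: [-180.0, -0.0, 93.4]
ft_force: [-0.3, -0.6, 0.8]
grip_width: 0.0341
grip_force: 0.0
```

```bash
python3 - <<'E'
from h import *
s=robot.get_state();print(s["grip_width"],s["orientation"],s["eef_pos"],s["joint_pos"])
d=snap("wrist","pics/w4.png")
c,q=np.cos(.0576),np.sin(.0576)
W=lambda x,y,z:np.array([.5976+c*x-q*y,.1126+q*x+c*y,z])
for y in(.04,.03,.02):
    P=proj("pics/w4.png",np.array([W(-.1285,y,.1),W(-.1165,y,.1)]));print(P.round(1).tolist())
    r=int(round(P[:,1].mean()));a=int(P[:,0].mean());f=d["frame"][r,a-30:a+30].astype(int);print(r,a-30,(f.max(1)-f.min(1)).tolist())
E
```

```text
0.03408104184096358 [-1.79992979e+02 -1.70930772e-02  9.33564416e+01] [0.4744857  0.10631326 0.23179429] [-52.8049364    5.3164871   37.83364069 108.45629741  -3.54950801
  67.38271852 -10.36772017]
[[250.4, 130.1], [263.2, 130.1]]
130 226 [130, 128, 126, 130, 135, 130, 134, 131, 136, 130, 129, 129, 124, 128, 126, 128, 129, 126, 128, 127, 129, 125, 128, 129, 138, 60, 21, 26, 26, 25, 28, 28, 27, 29, 26, 24, 24, 31, 73, 95, 90, 124, 129, 130, 131, 132, 129, 131, 130, 134, 133, 129, 129, 126, 128, 134, 135, 131, 133, 136]
[[250.5, 140.8], [263.1, 140.8]]
141 226 [131, 131, 129, 132, 132, 138, 131, 136, 131, 131, 132, 130, 125, 123, 124, 132, 133, 129, 129, 126, 126, 126, 129, 133, 134, 63, 23, 28, 27, 25, 26, 26, 27, 26, 28, 26, 25, 32, 69, 92, 86, 85, 126, 131, 132, 132, 132, 131, 136, 130, 137, 129, 128, 131, 132, 132, 131, 134, 138, 138]
[[250.5, 151.2], [263.1, 151.2]]
151 226 [127, 126, 128, 128, 135, 134, 133, 131, 131, 132, 129, 125, 126, 128, 130, 133, 127, 130, 130, 126, 123, 127, 131, 128, 137, 82, 30, 26, 28, 27, 28, 26, 26, 26, 25, 27, 25, 33, 74, 95, 82, 123, 131, 136, 136, 135, 128, 136, 133, 132, 131, 131, 133, 133, 134, 133, 139, 134, 138, 136]
```

The bar spans columns 251–264, where 250–263 was predicted. I'll descend so that the real pad centre, about 48 mm behind the reported TCP, is at the bar, then close gently.

Request:
{"api": "apply_moves", "payload": {"commands": [{"tx":0,"ty":0.002,"tz":0.14,"rx":0,"ry":0,"rz":0,"gripper":0.6},{"tx":0,"ty":0,"tz":0.14,"rx":0,"ry":0,"rz":0,"gripper":0.6},{"tx":0,"ty":0,"tz":0.14,"rx":0,"ry":0,"rz":0,"gripper":0.6},{"tx":0,"ty":0,"tz":0.05,"rx":0,"ry":0,"rz":0,"gripper":0.6}]}}

```text
t: 11.1
eef_pos: [0.4735, 0.103, 0.0872]
orientation: [-179.7, 0.2, 93.1]
ft_force: [-0.5, -0.2, -0.0]
grip_width: 0.0342
grip_force: 0.0
```

Request:
{"api": "apply_moves", "payload": {"commands": [{"tx":0,"ty":0,"tz":0.05,"rx":0,"ry":0,"rz":0,"gripper":0.6},{"tx":0,"ty":0,"tz":0.05,"rx":0,"ry":0,"rz":0,"gripper":0.6},{"tx":0,"ty":0,"tz":0.03,"rx":0,"ry":0,"rz":0,"gripper":0.6},{"tx":0,"ty":0,"tz":0,"rx":0,"ry":0,"rz":0,"gripper":0.6},{"tx":0,"ty":0,"tz":0,"rx":0,"ry":0,"rz":0,"gripper":0.8}], "squeeze": 30}}

```text
t: 11.6
eef_pos: [0.4763, 0.1051, 0.0523]
orientation: [180.0, 0.0, 93.3]
ft_force: [0.2, -0.6, 0.2]
grip_width: 0.0206
grip_force: 0.0
```

Request:
{"api": "apply_moves", "payload": {"commands": [{"tx":0,"ty":0,"tz":0,"rx":0,"ry":0,"rz":0,"gripper":1},{"tx":0,"ty":0,"tz":0,"rx":0,"ry":0,"rz":0,"gripper":1},{"tx":0,"ty":0,"tz":0,"rx":0,"ry":0,"rz":0,"gripper":1},{"tx":0,"ty":0,"tz":0,"rx":0,"ry":0,"rz":0,"gripper":1},{"tx":0,"ty":0,"tz":0,"rx":0,"ry":0,"rz":0,"gripper":1}]}}

```text
t: 12.1
eef_pos: [0.476, 0.1055, 0.0526]
orientation: [179.9, -0.0, 93.3]
ft_force: [-1.3, -2.3, 5.2]
grip_width: 0.0109
grip_force: 29.7
```

The bar is held at 11 mm and 30 N. I'll work out the arc increments, with the tool kept vertical and the bar turning in the pads.

```bash
python3 - <<'E'
import numpy as np
s=np.linspace(0,1,31);th=1.37*(0.5*s+0.5*(3*s**2-2*s**3))
y=.2*(1-np.cos(th))+.015*np.sin(th);z=.2*np.sin(th)+.015*(np.cos(th)-1)
Y=np.diff(np.round(y/.3,3));Z=-np.diff(np.round(z/.3,3))
for i in range(0,30,5):print([(round(a,3),round(b,3)) for a,b in zip(Y[i:i+5],Z[i:i+5])],"end",y[i+5].round(4),z[i+5].round(4))
E
```

```text
[(np.float64(0.001), np.float64(-0.017)), (np.float64(0.003), np.float64(-0.019)), (np.float64(0.003), np.float64(-0.022)), (np.float64(0.004), np.float64(-0.024)), (np.float64(0.006), np.float64(-0.027))] end 0.0052 0.0326
[(np.float64(0.008), np.float64(-0.028)), (np.float64(0.009), np.float64(-0.029)), (np.float64(0.011), np.float64(-0.031)), (np.float64(0.014), np.float64(-0.031)), (np.float64(0.015), np.float64(-0.031))] end 0.0222 0.0778
[(np.float64(0.017), np.float64(-0.032)), (np.float64(0.02), np.float64(-0.031)), (np.float64(0.022), np.float64(-0.031)), (np.float64(0.024), np.float64(-0.029)), (np.float64(0.025), np.float64(-0.029))] end 0.0546 0.1232
[(np.float64(0.027), np.float64(-0.026)), (np.float64(0.028), np.float64(-0.026)), (np.float64(0.03), np.float64(-0.023)), (np.float64(0.03), np.float64(-0.021)), (np.float64(0.031), np.float64(-0.019))] end 0.0983 0.1579
[(np.float64(0.03), np.float64(-0.017)), (np.float64(0.031), np.float64(-0.015)), (np.float64(0.03), np.float64(-0.013)), (np.float64(0.028), np.float64(-0.011)), (np.float64(0.028), np.float64(-0.008))] end 0.1425 0.1771
[(np.float64(0.026), np.float64(-0.008)), (np.float64(0.024), np.float64(-0.005)), (np.float64(0.022), np.float64(-0.005)), (np.float64(0.019), np.float64(-0.003)), (np.float64(0.017), np.float64(-0.002))] end 0.1748 0.184
```

Request:
{"api": "apply_moves", "payload": {"commands": [{"tx":0,"ty":0.001,"tz":-0.017,"rx":0,"ry":0,"rz":0,"gripper":1},{"tx":0,"ty":0.003,"tz":-0.019,"rx":0,"ry":0,"rz":0,"gripper":1},{"tx":0,"ty":0.003,"tz":-0.022,"rx":0,"ry":0,"rz":0,"gripper":1},{"tx":0,"ty":0.004,"tz":-0.024,"rx":0,"ry":0,"rz":0,"gripper":1},{"tx":0,"ty":0.006,"tz":-0.027,"rx":0,"ry":0,"rz":0,"gripper":1}]}}

```text
t: 12.6
eef_pos: [0.4808, 0.1058, 0.0853]
orientation: [180.0, 0.0, 93.4]
ft_force: [3.6, -3.6, -4.6]
grip_width: 0.011
grip_force: 29.2
```

Request:
{"api": "apply_moves", "payload": {"commands": [{"tx":0,"ty":0.008,"tz":-0.028,"rx":0,"ry":0,"rz":0,"gripper":1},{"tx":0,"ty":0.009,"tz":-0.029,"rx":0,"ry":0,"rz":0,"gripper":1},{"tx":0,"ty":0.011,"tz":-0.031,"rx":0,"ry":0,"rz":0,"gripper":1},{"tx":0,"ty":0.014,"tz":-0.031,"rx":0,"ry":0,"rz":0,"gripper":1},{"tx":0,"ty":0.015,"tz":-0.031,"rx":0,"ry":0,"rz":0,"gripper":1}]}}

```text
t: 13.1
eef_pos: [0.4966, 0.1067, 0.1301]
orientation: [-179.8, 0.0, 93.4]
ft_force: [-0.5, -4.3, -3.7]
grip_width: 0.0108
grip_force: 29.2
```

Request:
{"api": "apply_moves", "payload": {"commands": [{"tx":0,"ty":0.017,"tz":-0.032,"rx":0,"ry":0,"rz":0,"gripper":1},{"tx":0,"ty":0.02,"tz":-0.031,"rx":0,"ry":0,"rz":0,"gripper":1},{"tx":0,"ty":0.022,"tz":-0.031,"rx":0,"ry":0,"rz":0,"gripper":1},{"tx":0,"ty":0.024,"tz":-0.029,"rx":0,"ry":0,"rz":0,"gripper":1},{"tx":0,"ty":0.025,"tz":-0.029,"rx":0,"ry":0,"rz":0,"gripper":1}]}}

```text
t: 13.6
eef_pos: [0.5267, 0.1085, 0.1757]
orientation: [-179.5, -0.0, 93.4]
ft_force: [-7.8, -3.6, 4.6]
grip_width: 0.0106
grip_force: 29.3
```

Request:
{"api": "apply_moves", "payload": {"commands": [{"tx":0,"ty":0.025,"tz":-0.026,"rx":0,"ry":0,"rz":0,"gripper":1},{"tx":0,"ty":0.028,"tz":-0.026,"rx":0,"ry":0,"rz":0,"gripper":1},{"tx":0,"ty":0.029,"tz":-0.024,"rx":0,"ry":0,"rz":0,"gripper":1},{"tx":0,"ty":0.03,"tz":-0.022,"rx":0,"ry":0,"rz":0,"gripper":1},{"tx":0,"ty":0.031,"tz":-0.02,"rx":0,"ry":0,"rz":0,"gripper":1}]}}

```text
t: 14.1
eef_pos: [0.5715, 0.1112, 0.2129]
orientation: [-179.8, -0.1, 93.3]
ft_force: [-1.9, -3.3, 2.3]
grip_width: 0.011
grip_force: 30.0
```

Request:
{"api": "apply_moves", "payload": {"commands": [{"tx":0,"ty":0.03,"tz":-0.017,"rx":0,"ry":0,"rz":0,"gripper":1},{"tx":0,"ty":0.031,"tz":-0.015,"rx":0,"ry":0,"rz":0,"gripper":1},{"tx":0,"ty":0.03,"tz":-0.013,"rx":0,"ry":0,"rz":0,"gripper":1},{"tx":0,"ty":0.028,"tz":-0.011,"rx":0,"ry":0,"rz":0,"gripper":1},{"tx":0,"ty":0.028,"tz":-0.008,"rx":0,"ry":0,"rz":0,"gripper":1}]}}

```text
t: 14.6
eef_pos: [0.6177, 0.1139, 0.232]
orientation: [179.9, -0.0, 93.4]
ft_force: [-4.0, -3.6, 7.5]
grip_width: 0.011
grip_force: 31.3
```

Request:
{"api": "apply_moves", "payload": {"commands": [{"tx":0,"ty":0.026,"tz":-0.007,"rx":0,"ry":0,"rz":0,"gripper":1},{"tx":0,"ty":0.024,"tz":-0.004,"rx":0,"ry":0,"rz":0,"gripper":1},{"tx":0,"ty":0.022,"tz":-0.004,"rx":0,"ry":0,"rz":0,"gripper":1},{"tx":0,"ty":0.019,"tz":-0.003,"rx":0,"ry":0,"rz":0,"gripper":1},{"tx":0,"ty":0.017,"tz":-0.002,"rx":0,"ry":0,"rz":0,"gripper":1}]}}

```text
t: 15.1
eef_pos: [0.6509, 0.1159, 0.238]
orientation: [179.8, -0.0, 93.4]
ft_force: [0.4, -3.7, -0.4]
grip_width: 0.011
grip_force: 31.1
```

Request:
{"api": "apply_moves", "payload": {"commands": [{"tx":0,"ty":0,"tz":0,"rx":0,"ry":0,"rz":0,"gripper":1},{"tx":0,"ty":0,"tz":0,"rx":0,"ry":0,"rz":0,"gripper":1},{"tx":0,"ty":0,"tz":0,"rx":0,"ry":0,"rz":0,"gripper":1}]}}

```text
t: 15.4
eef_pos: [0.6511, 0.1158, 0.2379]
orientation: [179.8, -0.0, 93.4]
ft_force: [-2.1, -4.2, 5.0]
grip_width: 0.0111
grip_force: 31.9
```

```bash
python3 - <<'E'
from h import *
s=robot.get_state();print(s["ft_force"],s["grip_width"],s["grip_force"],s["orientation"],s["eef_pos"])
c,q=np.cos(.0576),np.sin(.0576)
W=lambda x,y,z:np.array([.5976+c*x-q*y,.1126+q*x+c*y,z])
e=s["eef_pos"];dx=np.array([c,q])@(e[:2]-[.5976,.1126])-.0775;print("bar rel hinge",dx,e[2]+.048-.085,"(ideal -.0252,.199)")
print("theta from x", np.degrees(np.arccos(-dx/np.hypot(.2,.015))+np.arctan2(-.015,.2)+0)) 
# predicted lid outline in side view for several angles: right edge (y=-.12) top-face line
d=snap("side","pics/s5.png");t=snap("top","pics/t5.png")
def lidpt(lx,ly,lz,th): return W(.0775+lx*np.cos(th)+lz*np.sin(th),ly,.085-lx*np.sin(th)+lz*np.cos(th))
for deg in(74,78.5,83):
    th=np.radians(deg);print(deg,[(n,proj("pics/s5.png",lidpt(*p,th))[0].round(1).tolist()) for n,p in dict(topFR=(-.155,-.12,.03),botFR=(-.155,-.12,0),topBR=(0,-.12,.03),topFL=(-.155,.12,.03),bar=(-.2,-.061,.015)).items()])
for r in range(110,200,10):
    g=d["frame"][r,215:315].astype(int); print(r,[tuple(x) for x in g[::5].tolist()])
E
```

```text
[-2.09479173 -4.16679995  5.04277857] 0.011081813035095384 31.889015436172485 [ 1.79762259e+02 -1.01798164e-02  9.33501052e+01] [0.65105752 0.11583362 0.23788803]
bar rel hinge -0.02394497861900035 0.20088802628399427 (ideal -.0252,.199)
theta from x 78.8539717992713
74 [('topFR', [307.5, 165.9]), ('botFR', [293.4, 170.9]), ('topBR', [320.1, 223.5]), ('topFL', [275.8, 119.1]), ('bar', [287.3, 136.5])]
78.5 [('topFR', [313.4, 165.0]), ('botFR', [299.1, 169.0]), ('topBR', [320.2, 224.3]), ('topFL', [280.7, 118.5]), ('bar', [294.7, 134.7])]
83 [('topFR', [319.3, 164.6]), ('botFR', [305.0, 167.6]), ('topBR', [320.3, 225.1]), ('topFL', [285.5, 118.3]), ('bar', [302.1, 133.5])]
110 [(172, 145, 94), (172, 144, 93), (173, 144, 94), (101, 55, 24), (49, 21, 0), (69, 44, 27), (67, 36, 23), (101, 56, 26), (167, 139, 89), (170, 141, 91), (101, 97, 82), (54, 52, 48), (30, 30, 29), (26, 30, 25), (78, 73, 69), (25, 29, 24), (27, 33, 25), (27, 31, 30), (53, 49, 45), (104, 97, 87)]
120 [(221, 206, 183), (225, 213, 192), (191, 123, 52), (61, 36, 22), (70, 42, 27), (64, 27, 14), (71, 35, 17), (63, 34, 2
[... 1732 characters left out ...]
121, 89, 50), (142, 107, 69), (136, 104, 54), (144, 108, 60)]
180 [(200, 134, 62), (193, 136, 70), (218, 171, 101), (188, 148, 90), (167, 129, 76), (145, 110, 62), (143, 102, 61), (142, 106, 62), (143, 108, 62), (144, 104, 65), (145, 105, 63), (145, 110, 61), (141, 103, 59), (116, 98, 81), (127, 93, 51), (129, 96, 54), (112, 83, 55), (121, 86, 53), (143, 104, 62), (128, 92, 51)]
190 [(194, 127, 56), (197, 127, 65), (221, 175, 107), (137, 100, 53), (141, 106, 59), (146, 107, 62), (140, 102, 64), (141, 106, 62), (146, 109, 69), (147, 107, 66), (145, 107, 60), (135, 95, 57), (118, 85, 52), (118, 87, 45), (121, 99, 71), (129, 94, 57), (125, 94, 54), (118, 83, 53), (144, 105, 65), (148, 112, 68)]
```

The tool's displacement gives about 78.7°. I'll check the right edge of the lid in the side view without viewing it.

```bash
python3 - <<'E'
from h import *
d=cv2.imread("pics/s5.png")[:,:,::-1].astype(int)
for r in(172,180,188,196,204): print(r,304,d[r,304:330].sum(1).tolist(), (d[r,304:330,0]-d[r,304:330,2]).tolist())
c,q=np.cos(.0576),np.sin(.0576)
W=lambda x,y,z:np.array([.5976+c*x-q*y,.1126+q*x+c*y,z])
for deg in(75.5,78.5,81.5):
    th=np.radians(deg);print(deg,[proj("pics/s5.png",W(.0775+lx*np.cos(th)+.03*np.sin(th),-.12,.085-lx*np.sin(th)+.03*np.cos(th)))[0].round(1).tolist() for lx in(-.14,-.12,-.1,-.08,-.06)])
E
```

```text
172 304 [311, 324, 320, 320, 336, 339, 318, 317, 319, 312, 353, 359, 372, 365, 369, 352, 362, 358, 359, 373, 380, 361, 352, 359, 356, 367] [86, 81, 86, 84, 80, 91, 82, 80, 82, 85, 99, 137, 134, 137, 133, 137, 129, 128, 131, 129, 129, 133, 131, 130, 134, 130]
180 304 [305, 309, 314, 323, 321, 310, 271, 290, 311, 295, 299, 321, 350, 355, 364, 373, 363, 362, 356, 366, 363, 362, 347, 351, 352, 357] [86, 81, 86, 86, 82, 90, 77, 77, 80, 81, 78, 108, 129, 130, 134, 131, 138, 135, 135, 126, 127, 128, 135, 135, 135, 132]
188 304 [314, 307, 310, 310, 308, 327, 319, 280, 294, 285, 282, 286, 336, 378, 383, 376, 372, 380, 364, 351, 377, 352, 352, 337, 344, 356] [85, 82, 82, 82, 90, 80, 73, 76, 80, 73, 71, 80, 115, 140, 138, 137, 139, 131, 137, 138, 128, 135, 126, 129, 124, 131]
196 304 [305, 304, 324, 316, 308, 319, 321, 311, 293, 314, 313, 327, 310, 347, 383, 384, 370, 378, 395, 363, 378, 365, 363, 368, 360, 357] [88, 83, 82, 81, 79, 77, 82, 81, 74, 78, 80, 76, 88, 117, 138, 138, 136, 134, 133, 143, 134, 135, 140, 135, 136, 131]
204 304 [282, 305, 315, 319, 302, 301, 305, 326, 315, 289, 300, 302, 296, 281, 358, 379, 373, 368, 365, 371, 378, 363, 380, 378, 383, 368] [72, 84, 86, 78, 84, 83, 83, 83, 75, 71, 83, 74, 74, 92, 124, 138, 141, 142, 143, 141, 130, 135, 139, 138, 136, 137]
75.5 [[310.6, 171.7], [312.1, 179.7], [313.5, 187.6], [314.9, 195.2], [316.3, 202.6]]
78.5 [[314.2, 171.3], [315.1, 179.5], [316.0, 187.4], [316.9, 195.2], [317.8, 202.8]]
81.5 [[317.7, 171.1], [318.1, 179.4], [318.5, 187.4], [318.8, 195.3], [319.2, 203.0]]
```

Request:
{"api": "apply_moves", "payload": {"commands": [{"tx":0,"ty":-0.002,"tz":0,"rx":0,"ry":0,"rz":0,"gripper":1},{"tx":0,"ty":0,"tz":0,"rx":0,"ry":0,"rz":0,"gripper":1},{"tx":0,"ty":0,"tz":0,"rx":0,"ry":0,"rz":0,"gripper":1},{"tx":0,"ty":0,"tz":0,"rx":0,"ry":0,"rz":0,"gripper":1},{"tx":0,"ty":0,"tz":0,"rx":0,"ry":0,"rz":0,"gripper":1}]}}

```text
t: 16.0
eef_pos: [0.6503, 0.1158, 0.2378]
orientation: [179.8, -0.0, 93.4]
ft_force: [-1.2, -3.0, 5.1]
grip_width: 0.0105
grip_force: 31.9
```

The lid edge seen at columns 314.3, 315, 316, 317 and 317.8 lies on the 78.5° prediction. It is held still, so I'll hand it in.

```bash
python3 -c "
from bench import robot
s=robot.get_state();print(abs(s['qvel']).max(),s['eef_pos'],s['grip_force']);print(robot.job_done())"
```

```text
0.10472737455628625 [0.65029928 0.115802   0.23779231] 31.90660536289215
the job is handed in; nothing more can be done
None
```

The job is handed in, with no verdict shown: the knob was pressed, turned clockwise to its stop and left up, and the gripper holds the lid still by its bar at about 78.5°, the balance point. Nothing else on the bench was touched.

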